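# Load the vise-jaw tray, tabs to the yellow lip

### The arm

A 6-joint arm with a two-finger parallel gripper is mounted at the origin on the work surface. World frame = base frame: x ahead of the robot, y to its left, z up, the work surface at z = 0. Lengths are in mm, angles in degrees, forces in N, time in s.
With the tool pointing down it reaches from about 350 to 850 mm from the base axis. Payload 8.1 kg.
Tool frame: the origin (TCP) lies at the very end of the fingers, on their centre line; the grasp point (between the pads) lies 19 mm behind it; z points along the fingers, y is the direction in which the jaws open and shut (so a half turn about z gives the same grasp; the last joint's range is limited). The gripper opens to 85 mm and grips with 20 to 120 N. Pads are 22 mm wide; open, the fingers measure 114 mm over their backs; the gripper's body (76 mm by 85 mm) begins 54 mm behind the grasp point. The pads swing forward as they close: fully open they stand 13 mm farther back than shut.
Start: joints at [-77.315, 7.471, 85.268, -0, 87.261, -4.893], TCP at [181.226, -571.981, 198.492] pointing down, gripper open.
Joint ranges: [-169.43, 169.43], [-51.17, 129.36], [1.28, 143.12], [-76.62, 256.62], [0, 156.53], [-152.29, 152.29]. Speed limits (degrees/s): [136.94, 136.94, 159.86, 180, 180, 180].

### API

Orientations are given as [roll, pitch, yaw] about the fixed x, y, z axes, in that order (R = Rz(yaw) Ry(pitch) Rx(roll)).
In Python, from bench import r, eyes gives the robot as it stands. The module is installed in compiled form; this text tells all that it offers.
- The arm moves only by the tool play_rows, never from a script. Its argument "deltas" is a list of rows, each a list of 3 entries, a list of its own where there are three numbers: the shift along the tool's x, y, z in m, then the turn, a rotation vector about the tool's x, y, z in rad, then the closure, from 0 (fully open) to 1 (shut). A call has 1 to 8 rows; each row shifts and turns the pose as measured when the row begins, along the tool's axes as they then stand; what a row does not reach is not made up. A row lasts 1/8 s, in which the tool goes at most 62.5 mm and 10.7 degrees, less where a joint would pass 70% of its speed; a pose out of reach is approached as far as the arm can. A call with a gripper value outside its range is refused whole. The fingers move at their own pace and stop on an object; "force" is the grip in N (left out, the last holds). Time passes only in rows, so rows that do not move let the fingers close. It gives the time, the measured TCP pose, the force and the opening at its end, in the units of the state.
- r.sense(): the state, without advancing time (a new reading comes with each control period).
- eyes.snapshot(name): name is "side" or "top" or "wrist"; returns the picture (384x512x3 uint8, red, green, blue); there is no depth.
- eyes.get_calibration(name): a dict with "mtx" (3x3 intrinsics, pixels), "R" (3x3) and "t" (3): a world point X has camera coordinates R X + t; the wrist camera has in their place "T_tool_cam" (4x4, takes a point from camera to tool coordinates, whose origin is the TCP and whose axes are the flange's). Camera axes: x right, y down, z forward; pixel columns grow to the right and rows downward; lengths in mm; the calibration is good to about 2 mm. A picture is of the moment at which its call begins: read the wrist's pose just before it. get_calibration takes no time and is no camera call.
- r.hand_in(): hands the job in, once; it reports no verdict.
The state is a dict: "time": time; "joint_pos": joint angles; "qd": joint speeds; "joint_efforts": joint torques, N m; "tool_pos": TCP position; "tcp_rot": TCP orientation; "ft_force": force on the tool from outside, world axes, zero at the start; "wrist_torque": the same for the moment, N m; "finger_gap": finger opening in mm.
Only numpy, scipy, OpenCV 4.12 (cv2) and the standard library are available. Lean on these libraries where they do the work, as an engineer would, in place of code of your own. Each camera call takes 0.05 s, during which the arm holds its last target. There are 200 camera calls.

### The job

Put the two brass tabbed jaw blocks into the green tray, one in each compartment, standing flat on its floor as they stand on the bench, square to the tray and with both tabs pointing to the tray's yellow lip. Set them down, do not drop or throw them. Leave the dark steel tabbed block where it is.

Things in the scene. Friction and masses are not known exactly. Their poses are not given: they have to be found in the camera images.
- jaw_a_mid (a point): Brass vise-jaw block, sizes in mm: body 44 long x 30 wide x 40 high, with one tab 28 long x 14 wide x 14 high standing out at the foot of one end (72 overall), about 0.5 kg, upright on the bench with its foot down. This point is on the body's axis half-way up (20 above its foot), midway along the 44 of the body without the tab; x points along the block towards the tab (tab tip at x = +50), y across the 30 width, z up.
- jaw_b_mid (a point): Second brass soft-jaw block, identical to the first; the same point and axes. Either block may go in either compartment.
- tray: Low green tray, grey floor, yellow lip on one long side, fixed. Origin: middle of the lip's outer edge, bench height; x points out across the lip, y along it, z up. In mm it fills x -130..0, y -98..98; lip 24 wide; two compartments x -122..-24, y 6..90 and -90..-6, floor at z 5, walls, rib and lip up to z 13. A block centred there, tab to the lip, has its point at x -86, y 48 or -48, z 25.
- steel_jaw_mid (a point): Dark steel block of the same shape and sizes as the brass ones, with the same point and axes: not wanted, must stay where it is.

How it is judged:
By the outcome, as a careful person would: the job done as asked, in the order asked, and still so for the second after the job is handed in, with the robot touching nothing.
It also fails if it takes over 56 s, if anything falls off the work surface, if the arm or the gripper's body presses on something with over 40 N, if the wrist force passes 120 N, or if a joint passes its speed limit or range.

## Working session

There is one attempt and no reset: what is moved stays moved. The work goes in short steps, Python scripts to look and compute and a tool call to move; the robot and the scene stay as the last step left them, time stands still between calls to the robot, and variables do not carry over. Pictures are saved under pics/ and viewed, about 8 in all and at most 12, crops included, and the job is handed in when it is done.

Besides the shell and the picture viewer there is one more tool, called as name([rows], argument=value, ...), one row to a line, values as JSON. play_rows: Moves the arm, as the interface text tells. Its arguments: {"type":"object","properties":{"deltas":{"type":"array"},"force":{"type":"number"}},"required":["deltas"]}

```bash
mkdir -p pics; python3 - <<'E'
from bench import r,eyes
import cv2,numpy as np
s=r.sense();print(s)
for n in("top","side"):
    im=eyes.snapshot(n);cv2.imwrite(f"pics/{n}0.png",im[:,:,::-1]);c=eyes.get_calibration(n);print(n,{k:np.round(v,3).tolist() for k,v in c.items()})
print(eyes.get_calibration("wrist"))
E
```

```text
{'time': 0.0, 'joint_pos': array([-7.73142850e+01,  7.51327168e+00,  8.53294580e+01, -7.84612914e-04,
        8.72604454e+01, -4.89337600e+00]), 'qd': array([0.07624357, 0.08168486, 0.00155381, 0.0224772 , 0.13355082,
       0.02023257]), 'joint_efforts': array([ 8.17816835e-04, -5.69401288e+01, -5.00549877e+01, -2.55019977e-04,
        1.50537933e-02,  3.18069078e-05]), 'tool_pos': array([ 181.09395701, -571.38920093,  197.46190338]), 'tcp_rot': array([-1.79897134e+02, -8.02021766e-03,  1.75791220e+01]), 'ft_force': array([0.36634137, 0.35113929, 0.0694158 ]), 'wrist_torque': array([-0.0100121 , -0.05993587,  0.0173594 ]), 'finger_gap': 85.49877681261968}
top {'mtx': [[424.257, 0.0, 259.02], [0.0, 424.257, 180.623], [0.0, 0.0, 1.0]], 'R': [[-0.019, -1.0, 0.021], [-0.993, 0.016, -0.117], [0.116, -0.023, -0.993]], 't': [-23.977, 535.903, 876.299]}
side {'mtx': [[380.31, 0.0, 259.516], [0.0, 380.31, 190.468], [0.0, 0.0, 1.0]], 'R': [[0.726, -0.687, -0.01], [-0.399, -0.41, -0.82], [0.56, 0.599, -0.572]], 't': [-413.412, 255.844, 492.277]}
{'mtx': array([[325.99898982,   0.        , 258.12830224],
       [  0.        , 325.99898982, 193.39847362],
       [  0.        ,   0.        ,   1.        ]]), 'T_tool_cam': array([[-1.04953893e-04, -9.58987297e-01, -2.83449032e-01,
         7.15925914e+01],
       [ 9.99999993e-01, -8.30124882e-05, -8.94198520e-05,
         3.55908978e-01],
       [ 6.22226926e-05, -2.83449040e-01,  9.58987298e-01,
        -1.76342612e+02],
       [ 0.00000000e+00,  0.00000000e+00,  0.00000000e+00,
         1.00000000e+00]])}
```

View pics/top0.png

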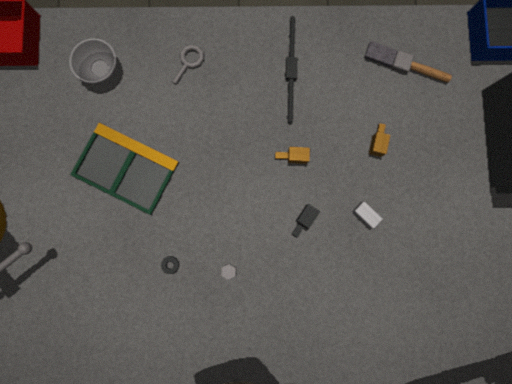

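View pics/side0.png

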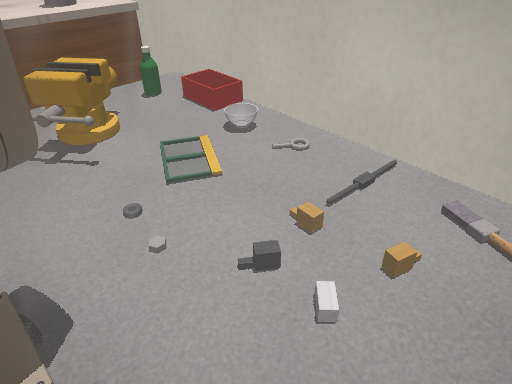

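The top view shows the tray at about (125,168) with its lip on the upper edge. Brass A is at (297,155) with its tab to the left, brass B at (381,142) with its tab up, and the steel block at (306,217). The side view shows the same layout, with all blocks upright.

```bash
cat > h.py <<'E'
import numpy as np,cv2
from scipy.spatial.transform import Rotation as Ro
from bench import r,eyes
def cam(name,s=None):
    c=eyes.get_calibration(name);K=c["mtx"]
    if name!="wrist": return K,c["R"],c["t"]
    T=np.eye(4);T[:3,:3]=Ro.from_euler("xyz",s["tcp_rot"],degrees=True).as_matrix();T[:3,3]=s["tool_pos"]
    M=np.linalg.inv(T@c["T_tool_cam"]);return K,M[:3,:3],M[:3,3]
def ray(cm,p):
    K,R,t=cm;p=np.atleast_2d(p).astype(float)
    d=np.c_[p,np.ones(len(p))]@np.linalg.inv(K).T@R
    return -R.T@t,d/np.linalg.norm(d,axis=1)[:,None]
def plane(cm,p,z):
    o,d=ray(cm,p);return o+d*((z-o[2])/d[:,2])[:,None]
def tri(c1,p1,c2,p2):
    o1,d1=ray(c1,p1);o2,d2=ray(c2,p2);d1,d2=d1[0],d2[0]
    k=np.linalg.lstsq(np.c_[d1,-d2],o2-o1,rcond=None)[0]
    a,b=o1+k[0]*d1,o2+k[1]*d2;return (a+b)/2,np.linalg.norm(a-b)
def proj(cm,X):
    K,R,t=cm;x=(R@np.asarray(X)+t)@K.T;return x[:2]/x[2]
def brass(im,amin=60):
    h=cv2.cvtColor(im,cv2.COLOR_RGB2HSV)
    m=cv2.inRange(h,(8,120,60),(28,255,255))
    return [c for c in cv2.findContours(m,cv2.RETR_EXTERNAL,cv2.CHAIN_APPROX_NONE)[0] if cv2.contourArea(c)>amin]
E
python3 - <<'E'
from h import *
for n in("top","side"):
    im=cv2.cvtColor(cv2.imread(f"pics/{n}0.png"),cv2.COLOR_BGR2RGB);cm=cam(n)
    for c in brass(im):
        q=cv2.minAreaRect(c);b=cv2.boxPoints(q)
        h=cv2.cvtColor(im,cv2.COLOR_RGB2HSV);m=np.zeros(im.shape[:2],np.uint8);cv2.drawContours(m,[c],-1,255,-1)
        print(n,np.round(q[0]),np.round(q[1]),round(cv2.contourArea(c)),"V",np.percentile(h[...,2][m>0],[10,50,90]),np.round(b).tolist(),
          np.round(plane(cm,b,13 if n=="top" else 0)).tolist())
im=cv2.imread("pics/top0.png")
a=cv2.resize(im[115:235,260:420],None,fx=5,fy=5,interpolation=cv2.INTER_CUBIC);cv2.imwrite("pics/c.png",a)
E
```

```text
top [292. 154.] [14. 34.] 350 V [111.8 162.  171. ] [[275.0, 147.0], [309.0, 147.0], [309.0, 161.0], [275.0, 161.0]] [[612.0, -71.0, 13.0], [611.0, -146.0, 13.0], [579.0, -145.0, 13.0], [580.0, -70.0, 13.0]]
top [382. 138.] [15. 29.] 312 V [113. 149. 156.] [[372.0, 151.0], [377.0, 123.0], [392.0, 126.0], [386.0, 154.0]] [[599.0, -284.0, 13.0], [664.0, -300.0, 13.0], [657.0, -333.0, 13.0], [592.0, -316.0, 13.0]]
top [136. 147.] [89. 12.] 941 V [146. 179. 190.] [[93.0, 132.0], [98.0, 122.0], [178.0, 161.0], [173.0, 171.0]] [[651.0, 329.0, 13.0], [674.0, 318.0, 13.0], [584.0, 141.0, 13.0], [561.0, 153.0, 13.0]]
top [431.  72.] [41.  8.] 266 V [ 81. 130. 150.] [[410.0, 69.0], [413.0, 62.0], [451.0, 74.0], [449.0, 82.0]] [[787.0, -382.0, 13.0], [805.0, -389.0, 13.0], [773.0, -475.0, 13.0], [756.0, -468.0, 13.0]]
side [403. 251.] [17. 33.] 300 V [190. 195. 198.] [[385.0, 246.0], [418.0, 239.0], [421.0, 255.0], [389.0, 262.0]] [[647.0, -255.0, 0.0], [708.0, -287.0, 0.0], [672.0, -313.0, 0.0], [615.0, -282.0, -0.0]]
side [310. 209.] [23. 11.] 176 V [193. 197. 200.] [[298.0, 207.0], [304.0, 198.0], [323.0, 211.0], [317.0, 220.0]] [[619.0, -65.0, 0.0], [652.0, -52.0, 0.0], [646.0, -109.0, 0.0], [615.0, -119.0, -0.0]]
side [210. 155.] [42.  9.] 320 V [212.5 224.  227. ] [[198.0, 137.0], [206.0, 133.0], [222.0, 172.0], [213.0, 176.0]] [[660.0, 349.0, 0.0], [691.0, 350.0, -0.0], [592.0, 155.0, 0.0], [567.0, 158.0, 0.0]]
side [77. 99.] [93. 90.] 4774 V [107. 122. 207.] [[20.0, 69.0], [105.0, 41.0], [134.0, 129.0], [49.0, 158.0]] [[493.0, 1386.0, 0.0], [963.0, 1588.0, 0.0], [557.0, 521.0, 0.0], [316.0, 524.0, 0.0]]
```

View pics/c.png

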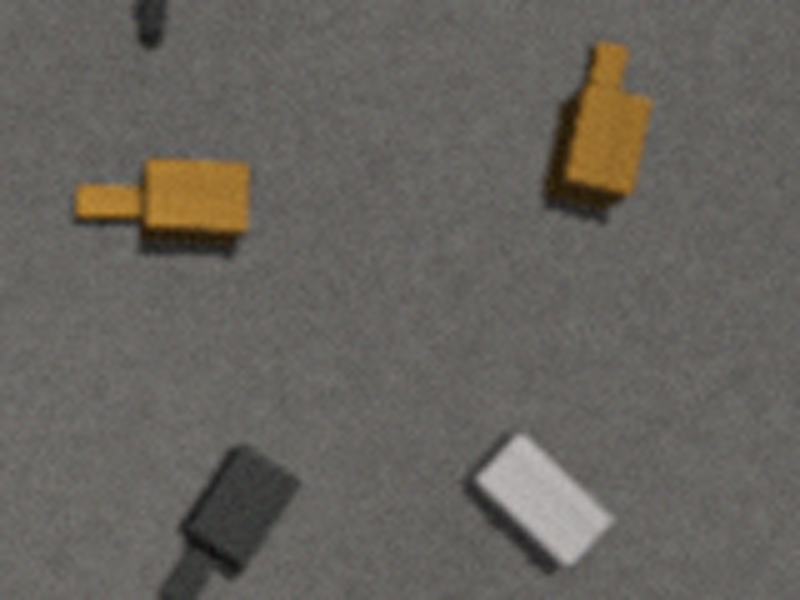

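The crop shows the bright top faces of both brass blocks, with clear corners. I'll use those for a rough pose.

```bash
python3 - <<'E'
from h import *
cm=cam("top")
for n,q,w in(("A",[(148,159),(249,163),(249,232),(143,228)],(148,135)),("B",[(587,86),(651,98),(632,196),(566,180)],(0,0))):
    p=np.array(q)/5+[259.6,114.6];P=plane(cm,p,40)[:,:2]
    print(n,P.mean(0).round(1),[np.linalg.norm(P[i]-P[i-1]).round(1) for i in range(4)],[np.degrees(np.arctan2(*(P[i]-P[i-1])[::-1])).round(1) for i in range(4)])
L=plane(cm,[(98,122),(178,161)],13)[:,:2];d=(L[0]-L[1])/np.linalg.norm(L[0]-L[1]);x=np.array([d[1],-d[0]]);o=L.mean(0)
print("tray",o,np.degrees(np.arctan2(x[1],x[0])),[(o-86*x+k*d).round(1) for k in(48,-48)])
E
```

```text
A [ 591.  -120.1] [np.float64(30.1), np.float64(43.4), np.float64(30.0), np.float64(45.4)] [np.float64(-5.6), np.float64(-93.1), np.float64(178.1), np.float64(86.9)]
B [ 612.6 -298.7] [np.float64(42.6), np.float64(28.1), np.float64(44.1), np.float64(29.1)] [np.float64(-15.3), np.float64(-101.6), np.float64(166.1), np.float64(75.3)]
tray [628.53477055 230.36779051] -27.032770731136743 [array([573.7, 312.2]), array([530.1, 226.7])]
```

play_rows([
  [[0, 0, 0], [0, 0, 0.184], 0],
  [[0, 0, 0], [0, 0, 0.184], 0],
  [[0, 0, 0], [0, 0, 0.184], 0],
  [[0.04, -0.042, 0.005], [0, 0, 0], 0],
  [[0.04, -0.042, 0.005], [0, 0, 0], 0],
  [[0.04, -0.042, 0.005], [0, 0, 0], 0],
  [[0.04, -0.042, 0.005], [0, 0, 0], 0],
  [[0.04, -0.042, 0.005], [0, 0, 0], 0],
], force=60)

```text
time: 1.1
tool_pos: [430.6, -416.9, 168.0]
tcp_rot: [-179.7, 0.3, -15.5]
ft_force: [0.4, -0.5, -0.0]
finger_gap: 85.4
```

```bash
cat >> h.py <<'E'
def togo(x,y,z,yaw):
    s=r.sense();R=Ro.from_euler("xyz",s["tcp_rot"],degrees=True)
    d=R.as_matrix().T@(np.array([x,y,z])-s["tool_pos"])
    rv=(R.inv()*Ro.from_euler("xyz",[180,0,yaw],degrees=True)).as_rotvec()
    dn=Ro.from_euler("xyz",[180,0,yaw],degrees=True).as_matrix().T@(np.array([x,y,z])-s["tool_pos"])
    print("t",round(s["time"],2),"pos",s["tool_pos"].round(1),s["tcp_rot"].round(2),"| go now-axes mm",d.round(1),"rot rad",rv.round(4),"after-turn mm",dn.round(1),"F",s["ft_force"].round(1),"gap",round(s["finger_gap"],1))
E
python3 -c "
from h import *
togo(612.6,-298.7,150,-14)"
```

```text
t 1.1 pos [ 430.6 -416.9  168. ] [-179.68    0.28  -15.47] | go now-axes mm [ 143.9 -162.4   18.2] rot rad [-0.0056  0.0048 -0.0257] after-turn mm [ 148.  -158.7   18. ] F [ 0.4 -0.5 -0. ] gap 85.4
```

play_rows([
  [[0.043, -0.044, 0.005], [0, 0, -0.02], 0],
  [[0.043, -0.044, 0.005], [0, 0, 0], 0],
  [[0.038, -0.044, 0.004], [0, 0, 0], 0],
  [[0.015, -0.018, 0], [0, 0, 0], 0],
  [[0, 0, 0], [0, 0, 0], 0],
])

```text
time: 1.72
tool_pos: [607.6, -299.4, 149.9]
tcp_rot: [-179.6, 0.6, -14.0]
ft_force: [0.3, -0.4, -0.5]
finger_gap: 85.4
```

```bash
cat > look.py <<'E'
import sys;from h import *
s=r.sense();im=eyes.snapshot("wrist");n=sys.argv[1];cv2.imwrite(f"pics/{n}.png",im[:,:,::-1]);np.savez(f"pics/{n}.npz",p=s["tool_pos"],a=s["tcp_rot"])
E
python3 look.py b1; python3 - <<'E'
from h import *
togo(612.6,-298.7,150,-14)
im=cv2.cvtColor(cv2.imread("pics/b1.png"),cv2.COLOR_BGR2HSV)
for c in brass(cv2.cvtColor(im,cv2.COLOR_HSV2RGB),200):
    m=np.zeros(im.shape[:2],np.uint8);cv2.drawContours(m,[c],-1,255,-1)
    print(cv2.boundingRect(c),np.histogram(im[...,2][m>0],12,(60,255))[0])
E
```

```text
t 1.77 pos [ 606.8 -300.1  149.9] [-179.58    0.57  -14.05] | go now-axes mm [ 5.3 -2.8 -0.2] rot rad [-0.0074  0.01   -0.001 ] after-turn mm [ 5.3 -2.7 -0.1] F [-0.5 -0.7  0.1] gap 85.5
(49, 208, 75, 48) [  0 167 279 331  16  16  28 946 357   0   0   0]
(242, 144, 33, 53) [  0   0  27 334   0   7  25 423 679   0   0   0]
(249, 115, 24, 31) [  0   0   1   9   2  14   9  31 352   8   0   0]
```

View pics/b1.png

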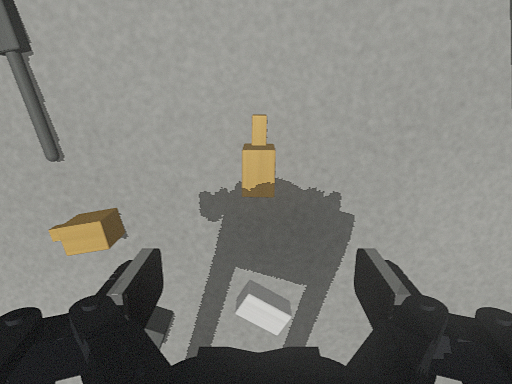

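The wrist view shows B at (258,170) with its tab up, and the gripper's own shadow over the rear of the block's top face, around rows 184–196. I'll enlarge it to read the corners.

```bash
python3 - <<'E'
import cv2
im=cv2.imread("pics/b1.png")
cv2.imwrite("pics/b1c.png",cv2.resize(im[105:205,210:310],None,fx=6,fy=6,interpolation=cv2.INTER_NEAREST))
E
```

```text
(no output)
```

View pics/b1c.png

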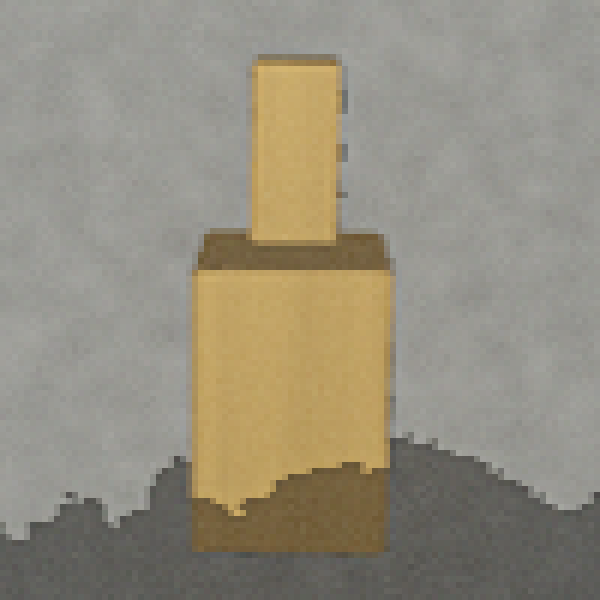

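```bash
cat >> h.py <<'E'
def wcam(n):
    f=np.load(f"pics/{n}.npz");return cam("wrist",dict(tool_pos=f["p"],tcp_rot=f["a"]))
def face(P):
    P=P[:,:2];e=np.array([P[i]-P[i-1] for i in range(4)])
    return P.mean(0).round(1),np.linalg.norm(e,axis=1).round(1),np.degrees(np.arctan2(e[:,1],e[:,0])).round(1)
E
python3 - <<'E'
from h import *
W=wcam("b1");T=cam("top")
q=np.array([(193,269),(390,269),(386,552),(192,552)])/6+[209.5,104.5]
print(face(plane(W,q,40)))
t=np.array([(587,86),(651,98),(632,196),(566,180)])/5+[259.6,114.6]
for i in range(4): print(tri(W,q[i],T,t[i]))
print(tri(W,q.mean(0),T,t.mean(0)))
E
```

```text
(array([ 612.4, -300.1]), array([43.5, 28.9, 43.5, 29.7]), array([ -15.1, -103.9,  166. ,   76.1]))
(array([ 636.82106953, -291.17980034,   37.83626538]), np.float64(0.3818629289811782))
(array([ 630.44865049, -318.91559115,   39.11219095]), np.float64(1.6923224928434961))
(array([ 587.81042033, -308.43133459,   38.54917602]), np.float64(1.4224307963354876))
(array([ 595.12990711, -279.74139223,   39.39406026]), np.float64(1.0422073343289973))
(array([ 612.72379502, -299.72813417,   37.86559411]), np.float64(0.905053918609076))
```

B measures (612.5, -300) with yaw -14. Its top is at about 38–39 from two views (40 expected) and the sizes match, so I'll descend in two stages.

```bash
python3 -c "
from h import *
togo(612.5,-300,11,-14)"
```

```text
t 1.77 pos [ 606.8 -300.1  149.9] [-179.58    0.57  -14.05] | go now-axes mm [  6.9  -0.4 138.8] rot rad [-0.0074  0.01   -0.001 ] after-turn mm [  5.6  -1.5 138.9] F [-0.5 -0.7  0.1] gap 85.5
```

play_rows([
  [[0.0055, -0.0015, 0.02], [-0.007, 0.01, -0.001], 0],
  [[0, 0, 0.04], [0, 0, 0], 0],
  [[0, 0, 0.04], [0, 0, 0], 0],
  [[0, 0, 0.02], [0, 0, 0], 0],
  [[0, 0, 0], [0, 0, 0], 0],
])

```text
time: 2.4
tool_pos: [607.6, -308.0, 29.4]
tcp_rot: [179.8, -0.1, -14.5]
ft_force: [-0.1, 0.3, -0.4]
finger_gap: 85.6
```

```bash
python3 -c "
from h import *
togo(612.5,-300,11,-14)"
```

```text
t 2.4 pos [ 607.6 -308.    29.4] [ 1.7982e+02 -1.2000e-01 -1.4480e+01] | go now-axes mm [ 2.7 -9.  18.4] rot rad [ 0.0031 -0.0021 -0.0084] after-turn mm [ 2.8 -9.  18.4] F [-0.1  0.3 -0.4] gap 85.6
```

play_rows([
  [[0.003, -0.009, 0.01], [0.003, -0.002, -0.008], 0],
  [[0, 0, 0.008], [0, 0, 0], 0],
  [[0, 0, 0], [0, 0, 0], 0],
])

```text
time: 2.78
tool_pos: [615.3, -301.5, 14.7]
tcp_rot: [179.9, -0.3, -14.0]
ft_force: [-0.4, 1.1, 1.1]
finger_gap: 85.2
```

```bash
python3 -c "
from h import *
togo(612.5,-300,11,-14)"
```

```text
t 2.77 pos [ 615.3 -301.5   14.7] [179.91  -0.31 -14.03] | go now-axes mm [-3.1 -0.8  3.6] rot rad [ 0.0016 -0.0055 -0.0004] after-turn mm [-3.1 -0.8  3.7] F [-0.4  1.1  1.1] gap 85.2
```

play_rows([
  [[-0.003, -0.001, 0.0035], [0.0015, -0.0055, 0], 0],
  [[0, 0, 0], [0, 0, 0], 0.6],
  [[0, 0, 0], [0, 0, 0], 1],
  [[0, 0, 0], [0, 0, 0], 1],
  [[0, 0, 0], [0, 0, 0], 1],
  [[0, 0, 0], [0, 0, 0], 1],
  [[0, 0, 0], [0, 0, 0], 1],
])

```text
time: 3.65
tool_pos: [613.7, -300.3, 12.9]
tcp_rot: [180.0, -0.1, -14.0]
ft_force: [0.5, 0.2, 0.2]
finger_gap: -0.5
```

```bash
python3 -c "
from h import *
togo(530.1,226.7,100,-27)"
```

```text
t 3.65 pos [ 613.7 -300.3   12.9] [ 1.7995e+02 -1.3000e-01 -1.4000e+01] | go now-axes mm [-208.4 -491.   -88. ] rot rad [ 0.0005 -0.0024  0.2268] after-turn mm [-313.7 -431.6  -87.1] F [0.5 0.2 0.2] gap -0.5
```

The gap reads -0.5, so the jaws shut on nothing. I'll look before moving.

```bash
python3 look.py b2; python3 - <<'E'
from h import *
im=eyes.snapshot("side")[:,:,::-1];t=eyes.snapshot("top")[:,:,::-1]
a=cv2.resize(im[180:300,320:460],None,fx=3,fy=3);b=cv2.resize(t[100:200,330:430],(360,360))
w=cv2.resize(cv2.imread("pics/b2.png"),(300,225));w=cv2.copyMakeBorder(w,0,135,0,0,0)
cv2.imwrite("pics/b2m.png",cv2.resize(np.hstack([a,b]),(780,360)));cv2.imwrite("pics/b2all.png",np.vstack([cv2.resize(np.hstack([a,b]),(780,360))[:,:],cv2.copyMakeBorder(cv2.resize(cv2.imread("pics/b2.png"),(312,234)),0,0,0,468,0)]))
E
```

```text
(no output)
```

View pics/b2all.png

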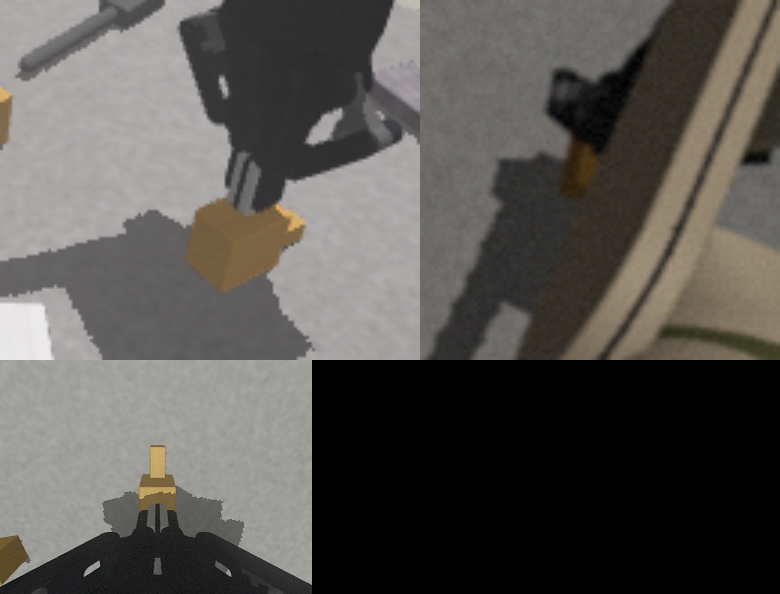

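```bash
python3 - <<'E'
from h import *
S=cam("side");W=wcam("b2")
for z in(13,40,45): print(z,proj(S,[613.7,-300.3,z]),proj(W,[613.7,-300.3,z]))
print(proj(S,[612.5,-300,40]),proj(S,[612.5,-300,0]))
im=cv2.imread("pics/b2.png");cv2.imwrite("pics/b2c.png",cv2.resize(im[130:290,180:340],None,fx=4,fy=4,interpolation=cv2.INTER_NEAREST)[:600])
E
```

```text
13 [399.41916224 262.88428218] [257.26342085 226.02538605]
40 [402.67765169 251.34665778] [257.1657637  246.34629713]
45 [403.29860283 249.14800064] [257.14417852 250.83783312]
[402.14111181 251.60789992] [397.3835946 268.5104654]
```

View pics/b2c.png

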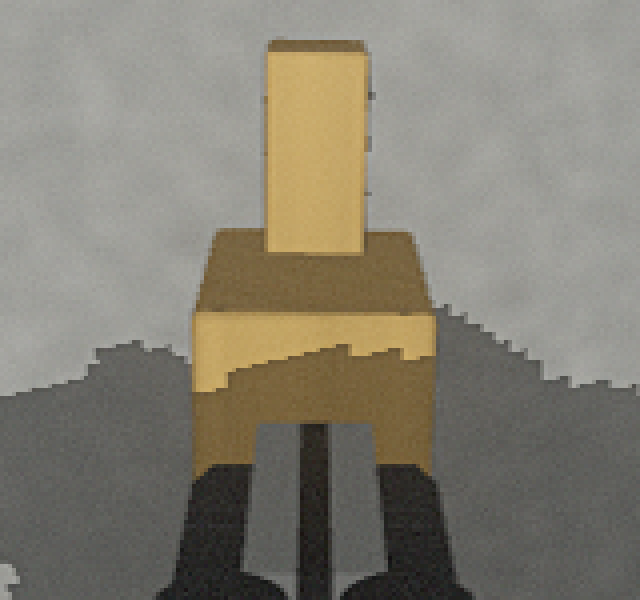

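The closed fingertips stand over the block's top face, at wrist pixel row 235, column 258, although the TCP reads z = 13. They also appear above the block in the side view. I'll measure where the tips really are from both views.

```bash
python3 - <<'E'
from h import *
S=cam("side");W=wcam("b2")
g=cv2.imread("pics/b2m.png",0)[:,:420]
print([(x,int(np.max(np.nonzero(g[:290,x]<62)[0],initial=0))) for x in range(215,300,6)])
for z in(40,46,50,54):
  o,d=ray(W,[[258.5,235.5]]);X=o+d[0]*(z-o[2])/d[0,2]
  print(z,X.round(1),proj(S,X).round(1),((proj(S,X)-[320,180])*3).round())
# open-finger gap corners in b1 (cols 160/356,row 250): tool frame
T=eyes.get_calibration("wrist")["T_tool_cam"];K=eyes.get_calibration("wrist")["mtx"]
D=K[0,0]*85.5/196
for u in(160,356): print((T@np.r_[D*np.linalg.inv(K)@[u,250,1],1])[:3].round(1))
togo(612.5,-300,30,-14)
E
```

```text
[(215, 121), (221, 121), (227, 183), (233, 163), (239, 192), (245, 171), (251, 159), (257, 210), (263, 208), (269, 205), (275, 200), (281, 187), (287, 176), (293, 178), (299, 177)]
40 [ 619.3 -302.4   40. ] [405.5 250.3] [257. 211.]
46 [ 621.8 -303.    46. ] [407.4 247.2] [262. 201.]
50 [ 623.5 -303.4   50. ] [408.7 245. ] [266. 195.]
54 [ 625.2 -303.8   54. ] [410.  242.9] [270. 189.]
[  7.9 -42.3 -47. ]
[  7.9  43.2 -47. ]
t 3.8 pos [ 613.7 -300.2   12.8] [ 1.7995e+02 -1.2000e-01 -1.4000e+01] | go now-axes mm [ -1.2   0.1 -17.2] rot rad [ 0.0008 -0.0022 -0.    ] after-turn mm [ -1.2   0.1 -17.2] F [ 0.3 -0.6  0.5] gap -0.0
```

Both views put the shut fingertips about 30–37 mm behind the reported TCP, which disagrees with the text. I'll open and go lower in small steps, watching the force.

play_rows([
  [[-0.001, 0, -0.008], [0, -0.002, 0], 0],
  [[0, 0, 0], [0, 0, 0], 0],
  [[0, 0, 0], [0, 0, 0], 0],
  [[0, 0, 0], [0, 0, 0], 0],
  [[0, 0, 0], [0, 0, 0], 0],
  [[0, 0, 0.01], [0, 0, 0], 0],
  [[0, 0, 0.007], [0, 0, 0], 0],
])

```text
time: 4.68
tool_pos: [613.0, -300.2, 3.9]
tcp_rot: [179.9, -0.1, -14.0]
ft_force: [0.2, -0.6, -0.0]
finger_gap: 85.3
```

```bash
python3 -c "
from h import *
togo(612.5,-300,-17,-14)"
```

```text
t 4.67 pos [ 613.  -300.2    3.9] [ 1.7994e+02 -6.0000e-02 -1.4000e+01] | go now-axes mm [-0.5 -0.1 20.9] rot rad [ 0.0011 -0.0011 -0.0001] after-turn mm [-0.5 -0.  20.9] F [ 0.2 -0.6 -0. ] gap 85.3
```

play_rows([
  [[0, 0, 0.007], [0, 0, 0], 0],
  [[0, 0, 0.007], [0, 0, 0], 0],
])

```text
time: 4.92
tool_pos: [612.5, -299.9, -11.9]
tcp_rot: [180.0, 0.0, -14.0]
ft_force: [-0.8, 0.1, 1.3]
finger_gap: 85.4
```

play_rows([
  [[0, 0, 0.005], [0, 0, 0], 0],
  [[0, 0, 0.002], [0, 0, 0], 0],
  [[0, 0, 0], [0, 0, 0], 1],
  [[0, 0, 0], [0, 0, 0], 1],
  [[0, 0, 0], [0, 0, 0], 1],
  [[0, 0, 0], [0, 0, 0], 1],
])

```text
time: 5.68
tool_pos: [612.5, -299.9, -19.6]
tcp_rot: [180.0, 0.0, -14.0]
ft_force: [-0.0, 0.0, 0.7]
finger_gap: 29.4
```

```bash
python3 look.py b3; python3 - <<'E'
from h import *
togo(612.5,-300,100,-14)
im=eyes.snapshot("side")[:,:,::-1]
a=cv2.resize(im[180:300,320:460],None,fx=3,fy=3)
w=cv2.resize(cv2.imread("pics/b3.png")[100:340,138:378],(360,360))
cv2.imwrite("pics/b3m.png",np.hstack([a,w]))
E
```

```text
t 5.72 pos [ 612.5 -299.8  -19.6] [ 1.7996e+02  2.0000e-02 -1.4000e+01] | go now-axes mm [   0.     0.2 -119.6] rot rad [ 0.0006  0.0003 -0.    ] after-turn mm [   0.     0.2 -119.6] F [-0.1  0.   1.9] gap 28.9
```

View pics/b3m.png

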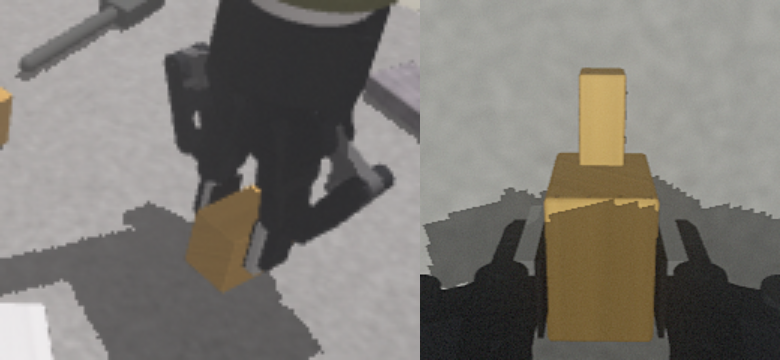

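B is gripped (gap 29), with the pads either side of the body. Next I'll lift it and check the tray's lip height from the top and side views.

play_rows([
  [[0, 0, -0.02], [0, 0, 0], 1],
  [[0, 0, -0.035], [0, 0, 0], 1],
  [[0, 0, -0.035], [0, 0, 0], 1],
  [[0, 0, -0.02], [0, 0, 0.1], 1],
  [[0, 0, -0.01], [0, 0, 0.127], 1],
], force=80)

```text
time: 6.4
tool_pos: [609.4, -298.1, 103.7]
tcp_rot: [180.0, 0.5, -27.3]
ft_force: [0.2, -0.2, -4.6]
finger_gap: 28.8
```

```bash
python3 - <<'E'
from h import *
T,S=cam("top"),cam("side");C={}
for n in("top","side"):
    im=cv2.cvtColor(cv2.imread(f"pics/{n}0.png"),cv2.COLOR_BGR2RGB)
    ref=(136,147) if n=="top" else (210,155)
    c=[c for c in brass(im) if cv2.pointPolygonTest(c,ref,False)>=0][0]
    q=cv2.approxPolyDP(cv2.convexHull(c),4,True)[:,0];m=cv2.moments(c)
    C[n]=(m["m10"]/m["m00"],m["m01"]/m["m00"]);print(n,q.tolist(),C[n])
print("centroid",tri(T,C["top"],S,C["side"]))
print(plane(T,[C["top"]],13))
togo(573.7,312.2,110,-27)
E
```

```text
top [[94, 130], [101, 123], [177, 164], [171, 170]] (135.84165781083954, 146.48671625929862)
side [[220, 173], [213, 174], [200, 136], [207, 135]] (210.29166666666666, 155.1265625)
centroid (array([619.36601668, 237.28100072,   3.03325264]), np.float64(0.030453243724816538))
[[617.32366192 234.6122794   13.        ]]
t 6.4 pos [ 609.4 -298.1  103.7] [179.97   0.46 -27.33] | go now-axes mm [-311.9 -525.8   -4.1] rot rad [ 0.0006  0.008  -0.0057] after-turn mm [-308.9 -527.6   -6.3] F [ 0.2 -0.2 -4.6] gap 28.8
```

play_rows([
  [[-0.025, -0.043, -0.003], [0, 0.008, -0.005], 1],
  [[-0.031, -0.052, 0], [0, 0, 0], 1],
  [[-0.031, -0.052, 0], [0, 0, 0], 1],
  [[-0.031, -0.052, 0], [0, 0, 0], 1],
  [[-0.031, -0.052, 0], [0, 0, 0], 1],
  [[-0.031, -0.052, 0], [0, 0, 0], 1],
  [[-0.025, -0.043, 0], [0, 0, 0], 1],
  [[0, 0, 0], [0, 0, 0], 1],
])

```text
time: 7.4
tool_pos: [583.9, 113.7, 114.6]
tcp_rot: [-180.0, -0.3, -27.3]
ft_force: [1.1, -0.8, -5.3]
finger_gap: 29.0
```

```bash
python3 look.py t1; python3 - <<'E'
from h import *
togo(573.7,312.2,110,-27)
im=cv2.cvtColor(cv2.imread("pics/t1.png"),cv2.COLOR_BGR2RGB);W=wcam("t1")
for c in brass(im,150):
    m=cv2.moments(c);print(cv2.boundingRect(c),cv2.contourArea(c),cv2.approxPolyDP(cv2.convexHull(c),4,True)[:,0].tolist())
E
```

```text
t 7.45 pos [584.2 111.8 114.6] [179.98  -0.36 -27.41] | go now-axes mm [-101.6 -173.1    3.9] rot rad [ 0.0005 -0.0063 -0.0071] after-turn mm [-100.3 -173.8    4.6] F [ 0.7 -0.8 -4.3] gap 28.6
(11, 149, 286, 178) 15131.5 [[292, 324], [224, 325], [17, 223], [11, 199], [273, 149], [296, 234]]
(460, 45, 37, 32) 411.5 [[493, 46], [495, 62], [461, 76], [465, 55]]
```

play_rows([
  [[-0.035, -0.055, 0], [0, -0.006, -0.007], 1],
  [[-0.035, -0.055, 0.002], [0, 0, 0], 1],
  [[-0.028, -0.055, 0.002], [0, 0, 0], 1],
  [[0, 0, 0], [0, 0, 0], 1],
  [[0, 0, 0], [0, 0, 0], 1],
])

```text
time: 8.07
tool_pos: [575.4, 295.6, 111.9]
tcp_rot: [179.8, -0.2, -27.5]
ft_force: [-1.1, -0.7, -5.8]
finger_gap: 28.6
```

```bash
python3 look.py t2; python3 -c "
from h import *
togo(573.7,312.2,110,-27)"
```

```text
t 8.12 pos [575.4 295.7 112. ] [ 1.7987e+02 -1.5000e-01 -2.7510e+01] | go now-axes mm [ -9.1 -13.9   1.9] rot rad [ 0.0023 -0.0027 -0.0089] after-turn mm [ -9. -14.   2.] F [-0.8  0.9 -4.9] gap 28.5
```

View pics/t2.png

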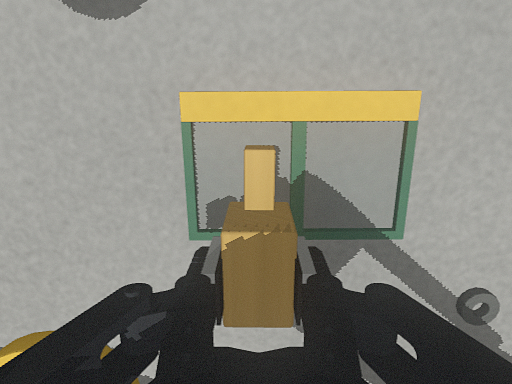

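The wrist view shows the held block B still square in the pads, and the tray squarely ahead. The lip's outer corners are at about (180,93) and (421,91), and the rib at column 298.

```bash
cat > tray.py <<'E'
import sys;from h import *
n=sys.argv[1];im=cv2.cvtColor(cv2.imread(f"pics/{n}.png"),cv2.COLOR_BGR2RGB);W=wcam(n);T=cam("top")
c=[c for c in brass(im,2000) if cv2.boundingRect(c)[2]>200 and cv2.boundingRect(c)[1]<120][0]
b=cv2.boxPoints(cv2.minAreaRect(c));b=b[np.argsort(b[:,1])][:2];b=b[np.argsort(b[:,0])]
print("outer corners px",b.round(1).tolist())
L=plane(W,b,13)[:,:2];d=(L[0]-L[1]);print("len",np.linalg.norm(d));d/=np.linalg.norm(d);x=np.array([d[1],-d[0]]);o=L.mean(0)
print("origin",o.round(1),"yaw",np.degrees(np.arctan2(x[1],x[0])).round(2),"targets y+48,-48",[(o-86*x+k*d).round(1).tolist() for k in(48,-48)])
for p,q in zip(b,[(98,122.5),(177.5,162)]): print("tri",tri(W,p,T,q))
E
python3 tray.py t2
```

```text
outer corners px [[179.0, 91.0], [421.0, 91.0]]
len 195.2159192377586
origin [627.6 229.3] yaw -27.48 targets y+48,-48 [[573.5, 311.6], [529.2, 226.4]]
tri (array([671.13190873, 315.18070266,  19.80531664]), np.float64(1.795362671195243))
tri (array([582.04309094, 143.19009839,  13.22261486]), np.float64(1.3489016823637203))
```

The lip length is 195 (196 expected) and its height is about 13–20 (13 expected). The tray's position and yaw agree with the top view within 1–2 mm, so I'll go down into the +y compartment.

play_rows([
  [[-0.009, -0.0135, 0.02], [0.002, -0.002, -0.003], 1],
  [[0, 0, 0.035], [0, 0, 0], 1],
  [[0, 0, 0.03], [0, 0, 0], 1],
  [[0, 0, 0], [0, 0, 0], 1],
])

```text
time: 8.62
tool_pos: [573.9, 308.6, 21.8]
tcp_rot: [179.9, 0.0, -27.7]
ft_force: [-0.7, -0.5, -5.2]
finger_gap: 28.9
```

```bash
python3 -c "
from h import *
togo(573.5,311.6,-14.6,-27.3)"
```

```text
t 8.62 pos [573.9 308.6  21.8] [ 1.7994e+02  5.0000e-02 -2.7720e+01] | go now-axes mm [-1.7 -2.5 36.4] rot rad [ 0.0011  0.0008 -0.0072] after-turn mm [-1.7 -2.5 36.4] F [-0.7 -0.5 -5.2] gap 28.9
```

play_rows([
  [[-0.0015, -0.0025, 0.014], [0, 0, -0.007], 1],
  [[0, 0, 0.012], [0, 0, 0], 1],
  [[0, 0, 0.003], [0, 0, 0], 1],
  [[0, 0, 0], [0, 0, 0], 1],
])

```text
time: 9.12
tool_pos: [575.7, 312.0, -6.5]
tcp_rot: [-179.9, -0.1, -27.4]
ft_force: [0.3, 0.3, -4.7]
finger_gap: 28.8
```

```bash
python3 -c "
from h import *
togo(573.5,311.6,-14.6,-27.3)"
```

```text
t 9.12 pos [575.7 312.   -6.5] [-1.7989e+02 -8.0000e-02 -2.7350e+01] | go now-axes mm [-1.8  1.4  8.1] rot rad [-0.0019 -0.0014 -0.0009] after-turn mm [-1.8  1.4  8.1] F [ 0.3  0.3 -4.7] gap 28.8
```

play_rows([
  [[-0.002, 0.001, 0.004], [-0.002, -0.001, 0], 1],
  [[0, 0, 0.002], [0, 0, 0], 1],
  [[0, 0, 0.001], [0, 0, 0], 1],
  [[0, 0, 0], [0, 0, 0], 1],
])

```text
time: 9.62
tool_pos: [574.5, 312.7, -12.2]
tcp_rot: [-179.9, -0.1, -27.3]
ft_force: [0.1, 0.7, -5.3]
finger_gap: 28.8
```

play_rows([
  [[0, 0, 0.001], [0, 0, 0], 1],
  [[0, 0, 0], [0, 0, 0], 1],
])

```text
time: 9.88
tool_pos: [574.6, 312.7, -13.1]
tcp_rot: [-179.9, -0.1, -27.3]
ft_force: [-0.6, -1.0, -5.8]
finger_gap: 28.6
```

play_rows([
  [[0, 0, 0.001], [0, 0, 0], 1],
  [[0, 0, 0], [0, 0, 0], 1],
])

```text
time: 10.12
tool_pos: [574.7, 312.7, -14.1]
tcp_rot: [-179.9, -0.1, -27.4]
ft_force: [0.3, 0.1, -5.5]
finger_gap: 28.7
```

play_rows([
  [[0, 0, 0.001], [0, 0, 0], 1],
  [[0, 0, 0], [0, 0, 0], 1],
])

```text
time: 10.38
tool_pos: [575.0, 312.8, -14.4]
tcp_rot: [-179.8, -0.2, -27.4]
ft_force: [-0.3, 0.2, -5.8]
finger_gap: 28.9
```

play_rows([
  [[0, 0, 0.001], [0, 0, 0], 1],
  [[0, 0, 0], [0, 0, 0], 1],
])

```text
time: 10.62
tool_pos: [575.2, 312.9, -14.5]
tcp_rot: [-179.8, -0.2, -27.3]
ft_force: [-0.7, 0.2, -3.4]
finger_gap: 28.7
```

play_rows([
  [[0, 0, 0.001], [0, 0, 0], 1],
  [[0, 0, 0], [0, 0, 0], 1],
])

```text
time: 10.88
tool_pos: [575.4, 313.0, -14.5]
tcp_rot: [-179.8, -0.2, -27.3]
ft_force: [-1.4, -1.6, -3.8]
finger_gap: 28.6
```

z has stopped at -14.5 (floor contact was predicted at -14.6) and the vertical force is easing. I'll open part-way only, so the finger backs stay within the compartment.

play_rows([
  [[0, 0, 0], [0, 0, 0], 0.55],
  [[0, 0, 0], [0, 0, 0], 0.46],
  [[0, 0, 0], [0, 0, 0], 0.46],
  [[0, 0, 0], [0, 0, 0], 0.46],
])

```text
time: 11.38
tool_pos: [577.1, 313.7, -13.5]
tcp_rot: [-179.7, -0.3, -27.3]
ft_force: [-1.1, -0.0, -0.1]
finger_gap: 46.0
```

play_rows([
  [[0, 0, -0.01], [0, 0, 0], 0.46],
  [[0, 0, -0.025], [0, 0, 0], 0.46],
  [[0, 0, -0.04], [0, 0, 0], 0.46],
  [[0, 0, -0.04], [0, 0, 0], 0],
  [[0, 0, -0.03], [0, 0, 0], 0],
  [[0, 0, 0], [0, 0, 0], 0],
])

```text
time: 12.12
tool_pos: [576.4, 313.5, 139.5]
tcp_rot: [-179.6, -0.4, -27.3]
ft_force: [0.2, 0.4, -0.4]
finger_gap: 85.7
```

```bash
python3 look.py p1; python3 tray.py p1; python3 - <<'E'
from h import *
im=cv2.cvtColor(cv2.imread("pics/p1.png"),cv2.COLOR_BGR2RGB)
for c in brass(im,150): print(cv2.boundingRect(c),cv2.contourArea(c))
togo(591,-120,140,87)
E
```

```text
outer corners px [[206.0, 84.0], [427.0, 84.0]]
len 194.61870081748842
origin [627.5 229.8] yaw -27.37 targets y+48,-48 [[573.2, 312.0], [529.0, 226.7]]
tri (array([671.07663296, 315.73954357,  19.12524153]), np.float64(1.0429241775619007))
tri (array([582.11363377, 143.39810557,  12.3792136 ]), np.float64(1.1655276518221296))
(244, 124, 35, 86) 2183.5
(206, 84, 222, 28) 5874.5
t 12.18 pos [575.5 313.  137.6] [-179.68   -0.29  -27.35] | go now-axes mm [212.7 377.5  -3.4] rot rad [ 1.6000e-03 -8.8000e-03 -1.9958e+00] after-turn mm [-431.6   38.1   -2.4] F [0.5 0.4 0.1] gap 85.1
```

View pics/p1.png

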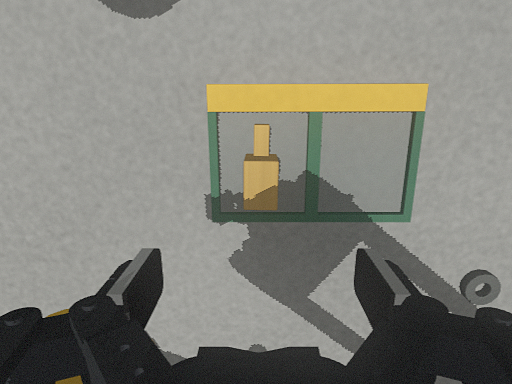

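B stands in the left compartment at about (261,180), square, with its tab towards the lip. Now for A.

play_rows([
  [[0.02, 0.036, 0], [0, -0.009, 0], 0],
  [[0.028, 0.05, 0], [0, 0, 0], 0],
  [[0.028, 0.05, 0], [0, 0, 0], 0],
  [[0.028, 0.05, 0], [0, 0, 0], 0],
  [[0.028, 0.05, 0], [0, 0, 0], 0],
  [[0.028, 0.05, 0], [0, 0, 0], 0],
  [[0.028, 0.05, 0], [0, 0, 0], 0],
  [[0.015, 0.025, 0], [0, 0, 0], 0],
])

```text
time: 13.18
tool_pos: [582.8, -110.4, 122.0]
tcp_rot: [179.9, 1.1, -27.0]
ft_force: [0.8, 0.3, -0.7]
finger_gap: 85.2
```

play_rows([
  [[0, 0, 0], [0, 0, -0.182], 0],
  [[0, 0, 0], [0, 0, -0.182], 0],
  [[0, 0, 0], [0, 0, -0.182], 0],
  [[0, 0, 0], [0, 0, -0.182], 0],
  [[0, 0, 0], [0, 0, -0.182], 0],
  [[0, 0, 0], [0, 0, -0.182], 0],
  [[0, 0, 0], [0, 0, -0.182], 0],
  [[0, 0, 0], [0, 0, -0.182], 0],
])

```text
time: 14.18
tool_pos: [573.1, -112.2, 106.8]
tcp_rot: [-177.7, 0.5, 58.6]
ft_force: [0.4, -0.6, 0.3]
finger_gap: 85.2
```

```bash
python3 -c "
from h import *
togo(591,-120,140,87)"
```

```text
t 14.18 pos [ 573.1 -112.2  106.8] [-177.65    0.54   58.58] | go now-axes mm [  2.3  18.  -34. ] rot rad [-0.0425 -0.0009 -0.4962] after-turn mm [ -6.9  18.3 -33.2] F [ 0.4 -0.6  0.3] gap 85.2
```

play_rows([
  [[0, 0.01, -0.03], [-0.04, 0, -0.165], 0],
  [[0, 0, 0], [0, 0, -0.165], 0],
  [[0, 0, 0], [0, 0, -0.165], 0],
  [[0, 0, 0], [0, 0, 0], 0],
])

```text
time: 14.68
tool_pos: [578.8, -116.7, 129.9]
tcp_rot: [-179.2, 0.1, 87.9]
ft_force: [0.8, -0.5, 1.1]
finger_gap: 85.5
```

```bash
python3 look.py a1; python3 - <<'E'
from h import *
togo(591,-120,140,87)
im=cv2.imread("pics/a1.png");h=cv2.cvtColor(im,cv2.COLOR_BGR2HSV)
for c in brass(im[:,:,::-1].copy(),150): print(cv2.boundingRect(c),cv2.contourArea(c))
p=proj(wcam("a1"),[591,-120,40]);u,v=np.clip(p.round().astype(int),[55,70],[455,300]);print(p,(u-50,v-65))
cv2.imwrite("pics/a1c.png",cv2.resize(im[v-65:v+35,u-50:u+50],None,fx=6,fy=6,interpolation=cv2.INTER_NEAREST))
E
```

```text
t 14.72 pos [ 578.5 -116.6  129.5] [-1.7917e+02  1.4000e-01  8.7740e+01] | go now-axes mm [ -2.9  12.5 -10.6] rot rad [-0.0145  0.0026  0.0129] after-turn mm [ -2.7  12.7 -10.5] F [0.1 0.7 0.5] gap 85.4
(257, 199, 34, 15) 257.0
(258, 163, 35, 32) 565.5
[274.58279747 188.33565977] (np.int64(225), np.int64(123))
```

View pics/a1c.png

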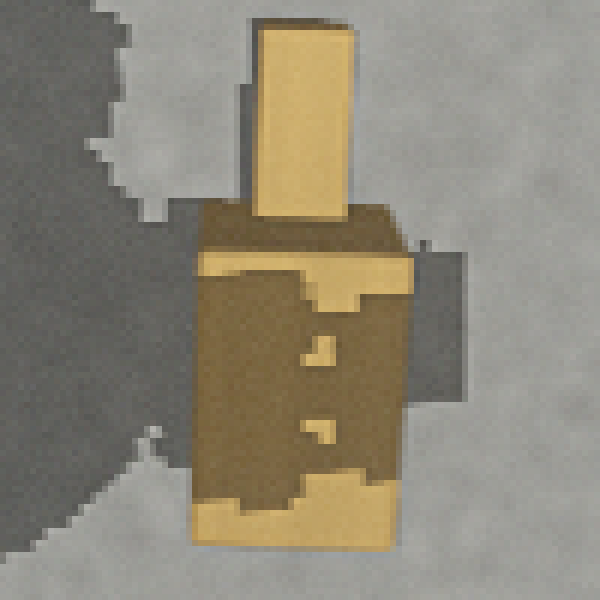

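The crop shows A's top face with corners at (200,251), (413,256), (397,550) and (192,543) in crop pixels. Its tab is at the top.

```bash
python3 - <<'E'
from h import *
W=wcam("a1");T=cam("top")
q=np.array([(200,251),(413,256),(397,550),(192,543)])/6+[224.5,122.5]
print(face(plane(W,q,40)))
t=(np.array([(148,159),(249,163),(249,232),(143,228)])/5+[259.6,114.6])
print(tri(W,q.mean(0),T,t.mean(0)))
c,_,_=face(plane(W,q,40));togo(c[0],c[1],20,86.3)
E
```

```text
(array([ 590.9, -121.2]), array([42.9, 29.4, 43.2, 29.6]), array([ 86.3,  -3.3, -93.4, 176.1]))
(array([ 590.76406152, -119.9373876 ,   42.23384131]), np.float64(0.4336382433698465))
t 14.72 pos [ 578.5 -116.6  129.5] [-1.7917e+02  1.4000e-01  8.7740e+01] | go now-axes mm [ -3.8  14.2 109.4] rot rad [-0.0145  0.0026  0.0251] after-turn mm [ -3.7  12.7 109.5] F [0.1 0.7 0.5] gap 85.4
```

play_rows([
  [[-0.0035, 0.013, 0.02], [-0.0145, 0.0025, 0.025], 0],
  [[0, 0, 0.03], [0, 0, 0], 0],
  [[0, 0, 0.02], [0, 0, 0], 0],
  [[0, 0, 0], [0, 0, 0], 0],
])

```text
time: 15.22
tool_pos: [589.9, -120.4, 55.2]
tcp_rot: [-179.8, -0.0, 85.5]
ft_force: [-0.2, 0.3, -0.1]
finger_gap: 85.5
```

```bash
python3 -c "
from h import *
togo(590.9,-120.9,-19.6,86.4)"
```

```text
t 15.22 pos [ 589.9 -120.4   55.2] [-1.7984e+02 -4.0000e-02  8.5480e+01] | go now-axes mm [-0.5  1.3 74.8] rot rad [-0.0029 -0.0007 -0.016 ] after-turn mm [-0.5  1.1 74.8] F [-0.2  0.3 -0.1] gap 85.5
```

play_rows([
  [[-0.0005, 0.001, 0.02], [-0.003, 0, -0.015], 0],
  [[0, 0, 0.025], [0, 0, 0], 0],
  [[0, 0, 0.015], [0, 0, 0], 0],
  [[0, 0, 0.003], [0, 0, 0], 0],
  [[0, 0, 0], [0, 0, 0], 0],
])

```text
time: 15.85
tool_pos: [594.4, -121.8, -4.4]
tcp_rot: [179.6, 0.0, 86.1]
ft_force: [-0.2, 0.7, 0.1]
finger_gap: 85.5
```

```bash
python3 -c "
from h import *
togo(590.9,-120.9,-19.6,86.4)"
```

```text
t 15.85 pos [ 594.4 -121.8   -4.4] [1.7963e+02 4.0000e-02 8.6150e+01] | go now-axes mm [ 0.7 -3.7 15.2] rot rad [ 0.0065  0.0008 -0.0044] after-turn mm [ 0.7 -3.6 15.2] F [-0.2  0.7  0.1] gap 85.5
```

play_rows([
  [[0.0005, -0.003, 0.006], [0.0065, 0.001, -0.004], 0],
  [[0, 0, 0.006], [0, 0, 0], 0],
  [[0, 0, 0.001], [0, 0, 0], 0],
  [[0, 0, 0], [0, 0, 0], 0],
])

```text
time: 16.35
tool_pos: [592.9, -121.5, -16.1]
tcp_rot: [179.9, 0.0, 86.4]
ft_force: [0.0, 0.5, -0.1]
finger_gap: 85.2
```

```bash
python3 -c "
from h import *
togo(590.9,-120.9,-19.6,86.4)"
```

```text
t 16.35 pos [ 592.9 -121.5  -16.1] [1.7985e+02 2.0000e-02 8.6380e+01] | go now-axes mm [ 0.5 -2.   3.5] rot rad [ 0.0026  0.0004 -0.0003] after-turn mm [ 0.5 -2.   3.5] F [ 0.   0.5 -0.1] gap 85.2
```

play_rows([
  [[0.0005, -0.002, 0.003], [0.0025, 0, 0], 0],
  [[0, 0, 0], [0, 0, 0], 0.6],
  [[0, 0, 0], [0, 0, 0], 1],
  [[0, 0, 0], [0, 0, 0], 1],
  [[0, 0, 0], [0, 0, 0], 1],
  [[0, 0, 0], [0, 0, 0], 1],
])

```text
time: 17.1
tool_pos: [591.3, -121.0, -18.7]
tcp_rot: [179.9, 0.0, 86.4]
ft_force: [0.4, -0.6, -1.1]
finger_gap: 28.8
```

```bash
python3 -c "
from h import *
togo(590.9,-120.9,-19.6,86.4)"
```

```text
t 17.1 pos [ 591.3 -121.   -18.7] [1.7995e+02 4.0000e-02 8.6380e+01] | go now-axes mm [ 0.1 -0.4  0.9] rot rad [ 0.0009  0.0006 -0.0003] after-turn mm [ 0.1 -0.4  0.9] F [ 0.4 -0.6 -1.1] gap 28.8
```

A is gripped (gap 28.8). I'll lift, then turn.

play_rows([
  [[0, 0, -0.02], [0, 0, 0], 1],
  [[0, 0, -0.04], [0, 0, 0], 1],
  [[0, 0, -0.04], [0, 0, 0], 1],
  [[0, 0, -0.03], [0, 0, 0], 1],
  [[0, 0, -0.01], [0, 0, 0.1], 1],
  [[0, 0, 0], [0, 0, 0.18], 1],
  [[0, 0, 0], [0, 0, 0.18], 1],
  [[0, 0, 0], [0, 0, 0.18], 1],
])

```text
time: 18.1
tool_pos: [588.0, -119.9, 130.8]
tcp_rot: [-179.8, 0.1, 48.7]
ft_force: [0.4, -0.8, -4.8]
finger_gap: 28.7
```

play_rows([
  [[0, 0, 0], [0, 0, 0.18], 1],
  [[0, 0, 0], [0, 0, 0.18], 1],
  [[0, 0, 0], [0, 0, 0.18], 1],
  [[0, 0, 0], [0, 0, 0.18], 1],
  [[0, 0, 0], [0, 0, 0.18], 1],
  [[0, 0, 0], [0, 0, 0.18], 1],
  [[0, 0, 0], [0, 0, 0.18], 1],
])

```text
time: 18.98
tool_pos: [585.1, -119.0, 136.0]
tcp_rot: [179.9, 0.3, -26.0]
ft_force: [0.9, 0.1, -4.6]
finger_gap: 28.7
```

```bash
python3 -c "
from h import *
togo(529.1,226.6,110,-27.3)"
```

```text
t 18.98 pos [ 585.1 -119.   136. ] [179.91   0.34 -26.  ] | go now-axes mm [-201.6 -286.1   26.7] rot rad [0.0016 0.0058 0.0227] after-turn mm [-208.2 -281.4   26. ] F [ 0.9  0.1 -4.6] gap 28.7
```

play_rows([
  [[-0.028, -0.037, 0], [0.0015, 0.006, 0.022], 1],
  [[-0.037, -0.048, 0], [0, 0, 0], 1],
  [[-0.037, -0.048, 0.002], [0, 0, 0], 1],
  [[-0.037, -0.048, 0.003], [0, 0, 0], 1],
  [[-0.037, -0.048, 0.003], [0, 0, 0], 1],
  [[-0.025, -0.035, 0.003], [0, 0, 0], 1],
  [[0, -0.008, 0], [0, 0, 0], 1],
  [[0, 0, 0], [0, 0, 0], 1],
])

```text
time: 19.98
tool_pos: [527.7, 223.5, 131.1]
tcp_rot: [-180.0, -0.1, -27.6]
ft_force: [0.2, 0.3, -4.6]
finger_gap: 28.8
```

```bash
python3 look.py t3; python3 tray.py t3; python3 -c "
from h import *
togo(529.1,226.6,40,-27.3)"
```

```text
outer corners px [[83.0, 81.0], [311.0, 79.19999694824219]]
len 194.95399648995846
origin [628.  229.5] yaw -27.22 targets y+48,-48 [[573.5, 311.5], [529.6, 226.1]]
tri (array([680.04437317, 328.30037579, -15.18212497]), np.float64(0.7436817577588362))
tri (array([582.5164851 , 143.19487468,  12.26244712]), np.float64(2.051473826107001))
t 20.02 pos [527.6 223.1 131. ] [-1.7997e+02 -9.0000e-02 -2.7660e+01] | go now-axes mm [-0.4 -3.7 91. ] rot rad [-0.0006 -0.0015 -0.0062] after-turn mm [-0.3 -3.8 91. ] F [-0.1 -0.2 -4.8] gap 28.4
```

play_rows([
  [[0, -0.003, 0.02], [0, -0.001, -0.006], 1],
  [[0, 0, 0.04], [0, 0, 0], 1],
  [[0, 0, 0.04], [0, 0, 0], 1],
  [[0, 0, 0.015], [0, 0, 0], 1],
  [[0, 0, 0], [0, 0, 0], 1],
])

```text
time: 20.65
tool_pos: [529.8, 220.1, 9.9]
tcp_rot: [179.9, 0.0, -27.7]
ft_force: [1.0, -0.3, -3.9]
finger_gap: 28.4
```

```bash
python3 -c "
from h import *
togo(529.4,226.3,-13.7,-27.3)"
```

```text
t 20.65 pos [529.8 220.1   9.9] [ 1.7993e+02  1.0000e-02 -2.7680e+01] | go now-axes mm [-3.2 -5.3 23.6] rot rad [ 0.0012  0.0001 -0.0067] after-turn mm [-3.2 -5.3 23.6] F [ 1.  -0.3 -3.9] gap 28.4
```

play_rows([
  [[-0.003, -0.005, 0.008], [0.001, 0, -0.006], 1],
  [[0, 0, 0.006], [0, 0, 0], 1],
  [[0, 0, 0.003], [0, 0, 0], 1],
  [[0, 0, 0], [0, 0, 0], 1],
])

```text
time: 21.15
tool_pos: [532.8, 227.2, -4.1]
tcp_rot: [-179.7, -0.3, -27.3]
ft_force: [-0.3, 0.4, -5.4]
finger_gap: 28.5
```

```bash
python3 -c "
from h import *
togo(529.4,226.3,-13.7,-27.3)"
```

```text
t 21.15 pos [532.8 227.2  -4.1] [-179.74   -0.25  -27.33] | go now-axes mm [-2.7  2.5  9.6] rot rad [-0.0045 -0.0044 -0.0005] after-turn mm [-2.6  2.4  9.6] F [-0.3  0.4 -5.4] gap 28.5
```

play_rows([
  [[-0.003, 0.002, 0.003], [-0.0045, -0.0045, 0], 1],
  [[0, 0, 0.003], [0, 0, 0], 1],
  [[0, 0, 0.001], [0, 0, 0], 1],
  [[0, 0, 0], [0, 0, 0], 1],
])

```text
time: 21.65
tool_pos: [529.6, 227.1, -10.7]
tcp_rot: [-180.0, -0.0, -27.3]
ft_force: [-0.7, -0.4, -4.7]
finger_gap: 28.6
```

play_rows([
  [[0, 0, 0.001], [0, 0, 0], 1],
  [[0, 0, 0], [0, 0, 0], 1],
])

```text
time: 21.9
tool_pos: [529.7, 227.0, -11.7]
tcp_rot: [-180.0, -0.0, -27.3]
ft_force: [-1.2, 0.2, -5.1]
finger_gap: 28.1
```

```bash
python3 -c "
from h import *
togo(529.4,226.3,-13.7,-27.3)"
```

```text
t 21.9 pos [529.7 227.  -11.7] [-1.7996e+02 -3.0000e-02 -2.7320e+01] | go now-axes mm [0.1 0.8 2. ] rot rad [-0.0007 -0.0006 -0.0003] after-turn mm [0.1 0.8 2. ] F [-1.2  0.2 -5.1] gap 28.1
```

play_rows([
  [[0, 0.001, 0.001], [0, 0, 0], 1],
  [[0, 0, 0], [0, 0, 0], 1],
])

```text
time: 22.15
tool_pos: [529.2, 226.1, -12.8]
tcp_rot: [-180.0, -0.0, -27.3]
ft_force: [-0.5, 0.3, -4.7]
finger_gap: 28.7
```

play_rows([
  [[0, 0, 0.001], [0, 0, 0], 1],
  [[0, 0, 0], [0, 0, 0], 1],
])

```text
time: 22.4
tool_pos: [529.4, 226.1, -13.7]
tcp_rot: [-179.9, -0.1, -27.3]
ft_force: [0.4, 0.5, -5.0]
finger_gap: 28.9
```

play_rows([
  [[0, 0, 0.001], [0, 0, 0], 1],
  [[0, 0, 0], [0, 0, 0], 1],
])

```text
time: 22.65
tool_pos: [529.6, 226.2, -13.6]
tcp_rot: [-179.9, -0.1, -27.3]
ft_force: [0.9, -0.4, -5.3]
finger_gap: 28.7
```

play_rows([
  [[0, 0, 0.001], [0, 0, 0], 1],
  [[0, 0, 0], [0, 0, 0], 1],
])

```text
time: 22.9
tool_pos: [529.9, 226.3, -13.7]
tcp_rot: [-179.9, -0.1, -27.3]
ft_force: [0.2, 0.9, -4.6]
finger_gap: 28.5
```

play_rows([
  [[0, 0, 0], [0, 0, 0], 0.55],
  [[0, 0, 0], [0, 0, 0], 0.46],
  [[0, 0, 0], [0, 0, 0], 0.46],
  [[0, 0, 0], [0, 0, 0], 0.46],
])

```text
time: 23.4
tool_pos: [531.5, 226.8, -12.7]
tcp_rot: [-179.8, -0.2, -27.3]
ft_force: [0.2, 0.7, -0.2]
finger_gap: 46.1
```

play_rows([
  [[0, 0, -0.01], [0, 0, 0], 0.46],
  [[0, 0, -0.025], [0, 0, 0], 0.46],
  [[0, 0, -0.04], [0, 0, 0], 0.46],
  [[0, 0, -0.04], [0, 0, 0], 0.46],
  [[-0.02, 0, -0.03], [0, 0, 0], 0],
  [[-0.02, 0, -0.02], [0, 0, 0], 0],
  [[0, 0, 0], [0, 0, 0], 0],
  [[0, 0, 0], [0, 0, 0], 0],
])

```text
time: 24.4
tool_pos: [495.1, 245.2, 161.8]
tcp_rot: [-179.6, -0.3, -27.3]
ft_force: [1.0, 0.2, -0.2]
finger_gap: 85.1
```

```bash
python3 look.py f1; python3 tray.py f1; python3 - <<'E'
from h import *
W=wcam("f1");im=cv2.imread("pics/f1.png")[:,:,::-1].copy()
for c in brass(im,80): print(cv2.boundingRect(c),cv2.contourArea(c),np.round(cv2.minAreaRect(c)[2],1))
s=eyes.snapshot("side")[:,:,::-1]
a=np.hstack([cv2.resize(im[:,:,::-1][50:290,56:376],(480,360)),cv2.resize(s[110:210,130:250],(320,360))])
cv2.imwrite("pics/f1m.png",a)
t0=cv2.imread("pics/side0.png");d=cv2.absdiff(t0,np.ascontiguousarray(s))[235:275,235:290];print("steel region diff",d.mean(),d.max())
E
```

```text
outer corners px [[101.0, 38.0], [314.0, 36.900001525878906]]
len 194.93062352714884
origin [627.8 229.4] yaw -27.14 targets y+48,-48 [[573.2, 311.3], [529.4, 225.9]]
tri (array([669.29362175, 313.85166163,  22.66214101]), np.float64(1.7991047132787552))
tri (array([582.2600322 , 143.14821633,  14.35275923]), np.float64(1.9903337115605788))
(0, 265, 76, 53) 2621.0 1.4
(244, 79, 34, 81) 1959.5 0.0
(133, 78, 44, 82) 2117.5 90.0
(101, 37, 214, 30) 5710.5 89.7
steel region diff 1.6448484848484848 4
```

View pics/f1m.png

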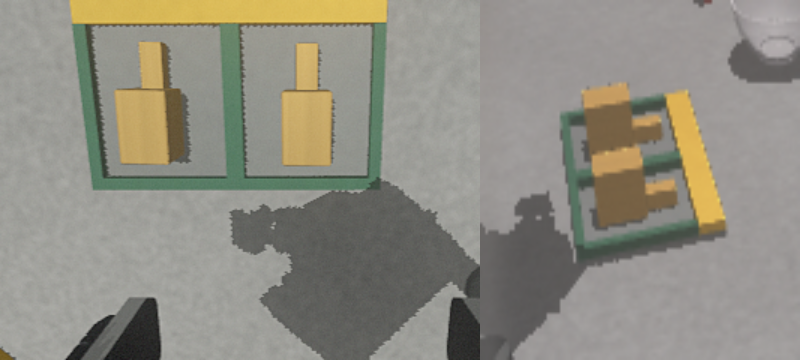

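Both brass blocks stand square in their compartments with their tabs towards the yellow lip. The steel block hasn't moved and the gripper is clear, so I'll hand in.

```bash
python3 -c "
from bench import r
print(r.hand_in())"
```

```text
the job is handed in; nothing more can be done
None
```

Both brass blocks are in the green tray, one per compartment, and I handed the job in at about 24.5 s. Each was lowered until it touched the floor, then released with the jaws only part-way open.

**Final checks**
- The last wrist and side pictures show both blocks upright and square to the tray, tabs towards the yellow lip.
- The gripper was clear, with its tips about 190 mm above the bench and wrist force near zero.
- The image area around the steel block was the same as at the start (differences at noise level).
- Floor contact came at the height predicted from each grasp, to within 0.1 mm.

**What failed or disagreed**
- **Missed grasp:** the first try on block B closed on nothing, just above the block. Two views put the real fingertips about 30–37 mm behind the reported TCP, which contradicts the text. I went lower using that measurement, and both grasps then held with a gap of about 29 mm.
- **Lip height:** measurements scattered. Wrist and top views gave 12–23 mm, against 13 expected. A top and side pairing gave 3 mm, and one poorly conditioned pair gave -15 mm. For the placing I used 13 mm and the floor contact; the tray's position and angle agreed across views to about 2 mm and 0.5°.

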